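# Close the lift-up cabinet door with the hook pole

### The job

The blue lift-up door of the grey bench cabinet is standing open: take the orange-handled hook pole out of its wooden rest, put its hook through the red ring at the door's lower edge and swing the door down with the pole. Press it home so that its push-push catch holds it shut by itself (check: a second press lets it spring open again), then lay the pole back in its rest the way it lay. Touch the door and cabinet only with the pole, and leave the other things on the bench where they are.

Things in the scene. Friction and masses are not known exactly. Their poses are not given: they have to be found in the camera images.
- flap (a joint): angle (rad) of the blue lift-up door, hinged at its top: 0 = shut, flush; grows as its lower edge swings out and up (0.85 to 1.25 at the start). A friction hinge holds it wherever it is left; 1 to 4 N at the ring move it. Once pressed past about -0.02 and let go, the catch holds it at 0 (within 0.01); pressed past -0.02 again, it springs out to about 0.09 and must be pressed again. Stop at -0.045.
- door_edge (a point): middle of the door's lower edge, the hidden catch behind it: x = -15, z = -205 mm in the frame of flap_hinge. From joint 0.08 inwards a sprung plunger resists: about 10 N in all, inwards at ring or edge, presses the door from there past 0 to the stop at -0.045, about 10 mm behind flush, and the catch takes on the way; 15 N is ample.
- flap_hinge (a point): on the door's hinge line, at mid width, 385 mm above the bench. Its frame turns with the door; with the door shut x points level into the cabinet, y along the hinge line, z up, and opening swings the lower edge to -x. The door panel is 434 mm wide (y) and hangs from z = -5 to -205 mm; its outer face is at x = -22 mm.
- ring (a point): centre of the red steel ring eye below the middle of the door's lower edge: 26 mm hole, 6 mm wire, 38 mm over all; the hole's axis is y, along the hinge line. At x = -26, y = 0, z = -225 mm in the frame of flap_hinge, axes parallel to that frame's. Both sides of the ring are free; below the door the cabinet is open, its parts 20 mm or more behind its front.
- cabinet: grey steel bench cabinet, 440 mm wide, 260 deep, 400 high, parts bins in its open lower half, fixed. Origin at the middle of its underside; x points level from its front to its back, y along its width (and the hinge), z up. Its front plane is at x = -130 mm, with the hinge line in it. Its place and yaw vary.
- pole: loose hook pole, 390 mm, 110-175 g. Origin on its axis, x along it towards the hook, z up as it lies. Orange square handle, 22 x 22 mm, x = -193 to -5 mm, then a 12 mm tube with an 18 mm rubber ball on its end (to x = 203). The hook: at x = 190 mm a straight 8 mm prong with an 11 mm ball tip, square to the tube, level, to -y, tip at y = -53 mm. Centre of mass x = -41 mm.
- pole_grip (a point): on the pole's axis in the handle, at x = -40 mm of the pole: the place to grip, free of the rest for 90 mm towards the handle's end and 120 mm towards the hook.
- pole_hook (a point): on the axis of the hook's prong, half way along it: x = 190, y = -26 mm of the pole. The hook is in the ring when this point is within a few mm of the ring's centre.
- rest: wooden pole rest, fixed: board 300 x 70 x 12 mm with two notched posts 18 mm thick. Origin on the bench below the lying pole; x along the pole towards its hook, z up. Posts at x = -145 mm (notch 32 mm wide, for the handle) and x = 100 mm (24 mm, for the tube); their flared mouths open to 50 mm and reach 30 mm above the notch floors. Its place and yaw vary.
- rest_top (a point): on the rest, 78 mm above the bench: the pole's axis lies here, its origin within 12 mm along x, when the pole is in the rest; axes as the rest's, and the lying pole's axes agree with them.
- screw_box: cardboard box of screws, 120 x 80 x 50 mm, loose, 0.5 kg; origin at the middle of its underside. Leave alone.
- tape_measure: yellow tape measure, 72 x 36 x 66 mm, standing, loose; origin at the middle of its underside. Leave alone.
- jar: glass jar, 72 mm across, 90 mm high, loose; origin at the middle of its underside. Leave alone.
- spray_can: red spray can, 66 mm across, 190 mm high, loose; origin at the middle of its underside. Leave alone.
- paint_tin: metal paint tin with a green label, 104 mm across, 112 mm high, loose; origin at the middle of its underside. Leave alone.
- screwdriver: yellow screwdriver, 200 mm long, lying; origin below its middle, blade towards +x, loose. Leave alone.

How it is judged:
On the way, in this order (a step that is already met when the one before it is completed fails the run):
1. the pole is lifted out of its rest (z of pole_grip in the frame of rest_top above 0.035 m and value of joint flap above 0.6 rad), for 0.2 s.
2. the pole's hook is through the ring while the door still stands open (x of pole_hook in the frame of ring between -0.013 and 0.013 m and z of pole_hook in the frame of ring between -0.013 and 0.013 m and y of pole_hook in the frame of ring between -0.024 and 0.024 m and value of joint flap above 0.6 rad), for 0.2 s.
3. the door has been swung down with the hook still in the ring (x of pole_hook in the frame of ring between -0.013 and 0.013 m and z of pole_hook in the frame of ring between -0.013 and 0.013 m and y of pole_hook in the frame of ring between -0.024 and 0.024 m and value of joint flap below 0.35 rad), for 0.1 s.
4. the door is shut and stays shut by its catch with the pole clear of it (value of joint flap between -0.03 and 0.025 rad and contact force between pole and flap below 0.1 N), for 0.5 s.
At the end, for the whole second after the job is handed in: the door is held shut by its catch (joint between -0.03 and 0.025 rad, still), and the pole lies at rest in both notches of its rest, hook end the way it lay (grip point within 12 mm sideways and in height and 30 mm lengthwise of its place) (all of step 4 and x of pole_grip in the frame of rest_top between -0.07 and -0.01 m and y of pole_grip in the frame of rest_top between -0.012 and 0.012 m and z of pole_grip in the frame of rest_top between -0.01 and 0.012 m and x of pole_hook in the frame of rest_top above 0.15 m and y of pole_hook in the frame of rest_top between -0.05 and 0 m and z of pole_hook in the frame of rest_top between -0.014 and 0.014 m and velocity of joint flap between -0.05 and 0.05 rad/s and linear speed of pole below 0.02 m/s); the robot touches nothing.
It fails at once if the door or cabinet was pushed with the arm or gripper instead of the pole (contact force between any of the arm, the fingers and cabinet above 3 N).
It fails at once if one of the other things on the bench was moved by more than 40 mm (distance of any of screw_box, tape_measure, jar, spray_can, paint_tin, screwdriver from where it was at the start of the episode above 0.04 m).
It also fails if it takes over 56 s, if anything falls off the work surface, if the arm or the gripper's body presses on something with over 40 N, if the wrist force passes 120 N, or if a joint passes its speed limit or range.

### The arm

A 6-joint arm with a two-finger parallel gripper is mounted at the origin on the work surface. World frame = base frame: x ahead of the robot, y to its left, z up, the work surface at z = 0. Lengths are in m, angles in rad, forces in N, time in s.
With the tool pointing down it reaches from about 0.325 to 0.875 m from the base axis. Payload 4.4 kg.
Tool frame: the origin (TCP) lies on the front face of the gripper's body, between the roots of the fingers; the fingertips stand 73 mm ahead of it and the grasp point (between the pads) lies 54 mm ahead of it (tip_reach is the distance from the TCP to the fingertips, in m); z points along the fingers, y is the line along which they close (so a half turn about z gives the same grasp; the last joint's range is limited). The gripper opens to 85 mm and grips with 20 to 120 N. Pads are 22 mm wide; open, the fingers measure 114 mm over their backs; the gripper's body (76 mm by 85 mm) begins 54 mm behind the grasp point. The pads swing forward as they close: fully open they stand 13 mm farther back than shut.
Start: joints at [-1.377, 0.207, 1.542, -0, 1.393, -0.15], TCP at [0.194, -0.541, 0.304] pointing down, gripper open.
Joint ranges: [-2.73, 2.73], [-0.86, 2.22], [0.23, 2.46], [-1.11, 4.25], [0.08, 2.63], [-2.82, 2.82]. Speed limits (rad/s): [2.79, 2.79, 3.14, 3.14, 3.14, 3.14].

### API

Orientations are given as [roll, pitch, yaw] about the fixed x, y, z axes, in that order (R = Rz(yaw) Ry(pitch) Rx(roll)).
In Python, from rig import sense, camera, finish_job, look_for, masks_of, tip_reach gives the robot as it stands.
- The arm moves only by the shell command python3 -m jog 'ROWS' [OPENING] [FORCE]. ROWS is JSON, one flat list of numbers, 6 for each row, row after row: the shift along the tool's x, y, z in mm, then the turn, a rotation vector about the tool's x, y, z in rad. A call has 1 to 12 rows; each row is the pose to reach, as a shift and turn from the pose commanded when the call began, along the tool's axes at that moment; what a row does not reach only later rows make up. A row lasts 1/10 s, in which the tool goes at most 50 mm and 8.59 degrees, less where a joint would pass 70% of its speed; a pose out of reach is approached as far as the arm can. A call with a gripper value outside its range is refused whole. OPENING is the opening, from -1 (shut) to 1 (fully open), set as the call begins (- or left out, the last holds). The fingers move at their own pace and stop on an object; FORCE is the grip in N (left out, the last holds). Time passes only in rows, so rows that repeat a pose let the fingers close. It gives the time, the measured TCP pose, the force, the opening and the grip force at its end, in the units of the state.
- sense(): the state, without advancing time (a new reading comes with each control period).
- camera(name): name is "side" or "top"; returns a dict with "frame" (384x512x3 uint8, red, green, blue), "vfov" (degrees; the focal length in pixels is half the picture's height over the tangent of half this angle, whatever the lens; pixels are square), "cx", "cy" (the principal point, pixels), "pose" (4x4, takes a point from camera to world coordinates). Camera axes: x right, y up, looking along -z (the intrinsics and any distortion apply to the point x, -y, -z); pixel columns grow to the right and rows downward; lengths in m; the calibration is good to about 2 mm. A picture is of the moment at which its call begins. There is no depth.
- finish_job(): hands the job in; it is judged then, once.
Trained networks look in the newest picture that a camera, given by its name, has taken for a name from the list of things; names that differ only in an ending like _2 or _b are one class to them, and where a whole thing is asked for, a point or a joint stands for the part that bears it (a point fixed in the world has none). Each returns a list of dicts, best first, with "score" (0 to 1); they miss things now and then, are a little off and sometimes report something else, mostly with a low value. They report only what shows in the picture. A call takes as long as a camera call.
- look_for(thing, camera): "point" ([column, row] as shares, 0 to 1, of the picture: columns of its width, rows of its height, amid what is visible of it).
- masks_of(thing, camera): "pixels" (384x512 bool, what is visible of it) and "point" ([column, row] as shares, 0 to 1, of the picture: columns of its width, rows of its height, amid what is visible of it).
The state is a dict: "t": time; "qpos": joint angles; "joint_vel": joint speeds; "joint_torque": joint torques, N m; "ee_pos": TCP position; "eef_rot": TCP orientation; "wrist_force": force on the tool from outside, world axes, zero at the start; "wrist_torque": the same for the moment, N m; "gripper_width": opening from 0.0 (shut) to 1.0 (fully open); "finger_force": force on a finger pad.
Only numpy, scipy, OpenCV 4.12 (cv2) and the standard library are available. Lean on these libraries where they do the work, as an engineer would, in place of code of your own. Each camera call takes 0.05 s, during which the arm holds its last target. There are 200 camera calls.

## Working session

There is one attempt and no reset: what is moved stays moved. The work goes in short steps, Python scripts to look and compute and a shell command to move; the robot and the scene stay as the last step left them, time stands still between calls to the robot, and variables do not carry over. Pictures are saved under pics/ and viewed, at most 13 in all, crops included, and the job is handed in when it is done.

```bash
ls; mkdir -p pics; python3 - <<'E'
from rig import *
import cv2,numpy as np
print(sense())
for n in("side","top"):
    c=camera(n); cv2.imwrite(f"pics/{n}0.png",c["frame"][:,:,::-1])
    print(n,{k:v for k,v in c.items() if k!="frame"})
    for t in "flap ring pole pole_grip pole_hook rest cabinet screw_box tape_measure jar spray_can paint_tin screwdriver door_edge flap_hinge rest_top".split():
        try: print(t,[(np.round(np.array(d["point"])*[512,384],1).tolist(),round(d["score"],2)) for d in look_for(t,n)[:2]])
        except Exception as e: print(t,e)
print(sense()["t"])
E
```

```text
pics
{'t': 0.0, 'qpos': array([-1.37748003e+00,  2.07451583e-01,  1.54301682e+00, -3.06119146e-05,
        1.39352396e+00, -1.50494935e-01]), 'joint_vel': array([ 1.88489444e-03,  1.00112623e-03, -2.67684896e-05, -9.47393670e-04,
       -4.39511076e-04,  4.57786504e-05]), 'joint_torque': array([ 1.48446261e-04, -3.83028781e+01, -2.91598839e+01, -3.31766641e-04,
        1.04245660e-02, -8.29165685e-06]), 'ee_pos': array([ 0.19368356, -0.54073521,  0.30267784]), 'eef_rot': array([-3.13921555e+00, -3.30004385e-04,  3.43816276e-01]), 'wrist_force': array([-0.27630583, -0.9677617 , -0.5374016 ]), 'wrist_torque': array([ 0.01145059,  0.02478635, -0.00011415]), 'finger_force': 0.0, 'gripper_width': 0.9975603080133706}
side {'vfov': 44.725904156225674, 'cx': 259.54664412326207, 'cy': 181.48054954556517, 'pose': array([[ 0.99750401, -0.05746709,  0.0410278 ,  0.61847791],
       [ 0.07041371,  0.8528579 , -0.51737347, -0.55900912],
       [-0.00525894,  0.51897103,  0.85477565,  1.3698405 ],
       [ 0.        ,  0.        ,  0.        ,  1.        ]])}
flap [([236.8, 116.3], 0.82)]
ring [([2
[... 888 characters left out ...]
.98750101,  1.21664915],
       [ 0.        ,  0.        ,  0.        ,  1.        ]])}
flap []
ring [([181.7, 209.6], 0.65)]
pole [([372.6, 214.2], 0.76)]
pole_grip [([377.0, 216.2], 0.72), ([180.9, 212.3], 0.29)]
pole_hook [([372.4, 219.6], 0.98)]
rest [([349.2, 220.0], 0.63), ([373.6, 216.1], 0.24)]
cabinet [([118.6, 205.0], 0.73)]
screw_box [([243.8, 231.6], 0.84)]
tape_measure [([253.7, 182.7], 0.53), ([183.7, 211.7], 0.28)]
jar [([345.1, 151.7], 0.8), ([374.5, 216.5], 0.39)]
spray_can [([307.4, 140.8], 0.68)]
paint_tin [([263.1, 151.8], 0.92)]
screwdriver [([186.5, 210.3], 0.26)]
door_edge [([183.1, 212.2], 0.84)]
flap_hinge [([182.9, 210.2], 0.83)]
rest_top [([359.7, 221.5], 0.9)]
1.7
```

```bash
python3 - <<'E'
import cv2
for n in("side","top"):
    i=cv2.imread(f"pics/{n}0.png"); cv2.imwrite(f"pics/{n}0b.png",cv2.resize(i,(800,600),interpolation=cv2.INTER_CUBIC))
E
```

```text
(no output)
```

View pics/side0b.png

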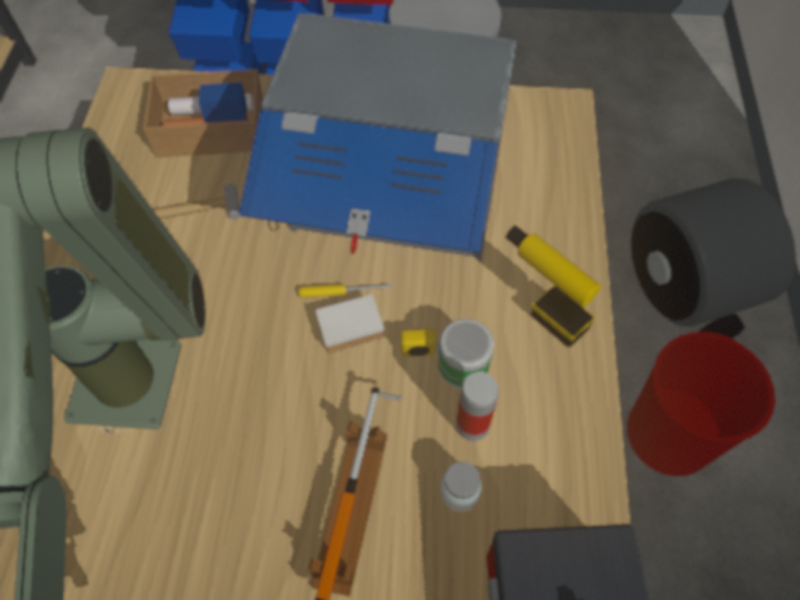

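View pics/top0b.png

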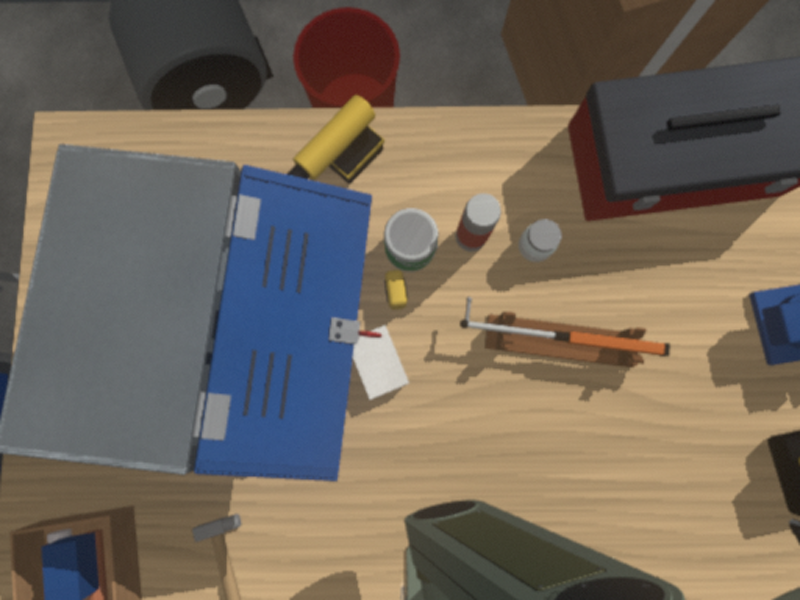

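Side view: the open blue door (ring at about (354,244) of 800x600), with the pole and its rest at the bottom, hook end at (375,390) and prong towards +x. Top view: ring at (369,334), hook ball (464,323), prong tip (468,299), handle end (667,349).

```bash
cat > h.py <<'E'
import numpy as np
from scipy.optimize import least_squares
from scipy.spatial.transform import Rotation as R
from rig import *
CAM={"side":(44.725904156225674,259.54664412326207,181.48054954556517,np.array([[.99750401,-.05746709,.0410278,.61847791],[.07041371,.8528579,-.51737347,-.55900912],[-.00525894,.51897103,.85477565,1.3698405]])),
"top":(53.35581581120772,250.8156013130688,189.891838365328,np.array([[-.00823077,.98750391,-.15737943,.38734044],[-.99991621,-.00970031,-.00857174,.10913689],[-.00999125,.1572957,.98750101,1.21664915]]))}
def proj(n,P):
    v,cx,cy,T=CAM[n]; f=192/np.tan(np.radians(v/2)); q=(np.atleast_2d(P)-T[:,3])@T[:,:3]
    return np.c_[cx-f*q[:,0]/q[:,2],cy+f*q[:,1]/q[:,2]]
def rz(a): c,s=np.cos(a),np.sin(a); return np.array([[c,-s,0],[s,c,0],[0,0,1]])
def cab(p,pts): return rz(p[2])@np.array(pts,float)+[p[0],p[1],0]
def door(p,v):  # v in flap frame ; cab origin p0,p1 yaw p2 angle p3
    x,y,z=v; c,s=np.cos(p[3]),np.sin(p[3]); return cab(p,[-.13+c*x+s*z,y,.385-s*x+c*z])
def pole(p,v): return rz(p[2])@np.array(v,float)+[p[0],p[1],.078+(p[3] if len(p)>3 else 0)]
def fit(fun,obs,p0):
    def r(p): return np.concatenate([(proj(n,fun(p,k,v))-np.array(px)/1.5625).ravel() for n,k,v,px in obs])
    s=least_squares(r,p0,loss="soft_l1"); return s.x,r(s.x).reshape(-1,2)
E
cat > m.py <<'E'
from h import *
np.set_printoptions(precision=4,suppress=True)
F=lambda p,k,v: cab(p,v) if k=="c" else door(p,v)
o=[("top","c",(-.13,-.22,.4),(237,163)),("top","c",(-.13,.22,.4),(190,472)),("top","c",(.13,-.22,.4),(62,147)),("top","c",(.13,.22,.4),(1,452)),
("side","c",(-.13,-.22,.4),(500,137)),("side","c",(-.13,.22,.4),(268,108)),("side","c",(.13,-.22,.4),(516,40)),("side","c",(.13,.22,.4),(302,14)),
("top","d",(-.022,-.217,-.205),(371,196)),("top","d",(-.022,.217,-.205),(337,480)),("side","d",(-.022,.217,-.205),(243,213)),("side","d",(-.022,-.217,-.205),(477,254)),
("top","d",(-.026,0,-.225),(369,334)),("side","d",(-.026,0,-.225),(354,244))]
p,r=fit(F,o,[.4,.55,1.5,1.]); print("cab",p); print(r.T)
print("ring",door(p,(-.026,0,-.225)),"shut",door([*p[:3],0],(-.026,0,-.225)))
P=lambda p,k,v: pole(p,v)
o=[("top","p",(.194,0,0),(464,323)),("top","p",(.19,-.05,0),(468,300)),("top","p",(-.193,0,.011),(667,349)),("side","p",(.194,0,0),(375,390)),("side","p",(.19,-.05,0),(399,397)),("top","p",(-.005,0,.005),(566,337)),("side","p",(-.005,0,.005),(351,485))]
q,r=fit(P,o,[.4,-.2,1.5]); print("pole",q); print(r.T)
print("grip",pole(q,(-.04,0,0)),"hook",pole(q,(.19,-.026,0)))
for n,h in [("screw_box",.05),("tape_measure",.066),("jar",.09),("spray_can",.19),("paint_tin",.112)]:
    d={"screw_box":(243.8,231.6),"tape_measure":(253.7,182.7),"jar":(345.1,151.7),"spray_can":(307.4,140.8),"paint_tin":(263.1,151.8)}[n]
    s=least_squares(lambda u:(proj("top",[*u,h*.7])-d).ravel(),[.4,0]).x; print(n,s)
E
python3 m.py
```

```text
cab [0.515  0.4934 1.452  1.1163]
[[-0.1729 -2.0764 -1.1829 -3.5033  0.2099 -4.5275  0.384  -2.3677  0.9848
   0.7902 -2.1772  1.7613  0.0677  0.831 ]
 [-1.4114  1.6924 -2.7639  0.1339  1.0636 -1.5972  0.0668 -0.6675 -0.1372
  -0.0817  2.9828  0.6125  0.1839  1.7605]]
ring [0.4743 0.1522 0.3096] shut [0.4965 0.3385 0.16  ]
pole [ 0.4886 -0.2076  1.4353]
[[-1.0689 -0.5039  0.7143 -0.0628  0.719   0.6621 -1.1027]
 [ 0.5746 -0.9194  0.0184 -0.6665 -0.741  -0.1742  3.6481]]
grip [ 0.4832 -0.2473  0.078 ] hook [ 0.54   -0.0229  0.078 ]
screw_box [0.4459 0.1421]
tape_measure [0.5964 0.1101]
jar [ 0.6882 -0.174 ]
spray_can [ 0.7039 -0.0483]
paint_tin [0.6866 0.0804]
```

```bash
cat > d.py <<'E'
import sys; from h import *
def delta(pos,rpy,base=None):
    s=sense(); R0=R.from_euler("xyz",s["eef_rot"]); 
    print("t",round(s["t"],2),"pos",np.round(s["ee_pos"],4),"rot",np.round(s["eef_rot"],4),"F",np.round(s["wrist_force"],1),"w",round(s["gripper_width"],3),"ff",round(s["finger_force"],1))
    d=R0.inv().apply(np.array(pos)-s["ee_pos"])*1000; w=(R0.inv()*R.from_euler("xyz",rpy)).as_rotvec()
    print(np.round(d,1),np.round(w,4))
if __name__=="__main__":
    a=[float(x) for x in sys.argv[1:]]; delta(a[:3],a[3:6])
E
python3 d.py .4832 -.2473 .21 3.14159 0 1.435
```

```text
t 1.7 pos [ 0.1938 -0.5414  0.3039] rot [-3.1415 -0.      0.3438] F [-0.6 -0.2  0.2] w 0.997 ff 0.0
[ 371.6 -179.3   93.9] [-0.     -0.     -1.0912]
```

```bash
python3 -m jog '[372,-179,94,0,0,-1.091,372,-179,94,0,0,-1.091,372,-179,94,0,0,-1.091,372,-179,94,0,0,-1.091,372,-179,94,0,0,-1.091,372,-179,94,0,0,-1.091,372,-179,94,0,0,-1.091,372,-179,94,0,0,-1.091,372,-179,94,0,0,-1.091,372,-179,94,0,0,-1.091,372,-179,94,0,0,-1.091]' 1; python3 d.py .4832 -.2473 .132 3.14159 0 1.435;python3 - <<'E'
from h import *
import cv2
c=camera("top"); cv2.imwrite("pics/t1.png",cv2.resize(c["frame"][150:300,270:470,::-1],(800,600),interpolation=cv2.INTER_CUBIC))
s=sense(); print(s["ee_pos"],(proj("top",s["ee_pos"]+[0,0,-.073])-[270,150])*4)
E
```

```text
t: 2.8
ee_pos: [0.4838, -0.2473, 0.2098]
eef_rot: [-3.141, 0.0, 1.436]
wrist_force: [0.0, -0.3, 0.8]
gripper_width: 1.003
finger_force: 0.0
t 2.8 pos [ 0.4838 -0.2473  0.2098] rot [-3.1411e+00  5.0000e-04  1.4362e+00] F [ 0.  -0.3  0.8] w 1.003 ff 0.0
[-0.  -0.5 77.8] [-0.0005  0.0005  0.0012]
[ 0.48346412 -0.24801314  0.21010229] [[443.72640611 260.82204446]]
```

View pics/t1.png

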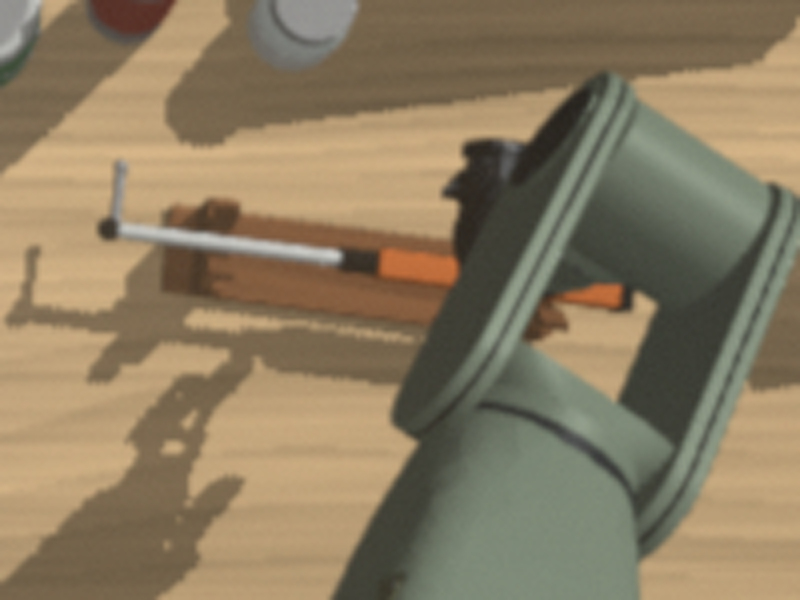

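The gripper is centred over the orange handle. The ferrule and handle start (crop (378,262)) agree with the fit, so I'll descend and grip.

```bash
python3 -m jog '[0,0,40,0,0,0,0,0,78,0,0,0,0,0,78,0,0,0,0,0,78,0,0,0]' 1; python3 -m jog '[0,0,0,0,0,0,0,0,0,0,0,0,0,0,0,0,0,0,0,0,0,0,0,0,0,0,0,0,0,0,0,0,0,0,0,0,0,0,0,0,0,0,0,0,0,0,0,0,0,0,0,0,0,0]' -1 90
```

```text
t: 3.25
ee_pos: [0.4829, -0.2484, 0.1321]
eef_rot: [-3.141, -0.0, 1.433]
wrist_force: [0.4, 0.1, 0.1]
gripper_width: 1.002
finger_force: 0.0
t: 4.15
ee_pos: [0.4844, -0.2478, 0.133]
eef_rot: [3.14, 0.001, 1.435]
wrist_force: [-0.2, -0.1, 6.3]
gripper_width: 0.243
finger_force: 88.6
```

```bash
python3 -m jog '[0,0,-25,0,0,0,0,0,-60,0,0,0,0,0,-110,0,0,0,0,0,-160,0,0,0,0,0,-200,0,0,0,0,0,-232,0,0,0,0,0,-232,0,0,0]'; python3 d.py .356 -.095 .365 3.14159 0 1.452
```

```text
t: 4.85
ee_pos: [0.4855, -0.2486, 0.3698]
eef_rot: [3.132, 0.005, 1.435]
wrist_force: [0.2, 0.3, -1.0]
gripper_width: 0.242
finger_force: 88.2
t 4.85 pos [ 0.4855 -0.2486  0.3698] rot [3.1317 0.0054 1.435 ] F [ 0.2  0.3 -1. ] w 0.242 ff 88.2
[ 134.7 -149.1    2.6] [ 0.0098  0.0054 -0.017 ]
```

```bash
python3 -m jog '[34,-37,0,0,0,-0.01,67,-74,0,0,0,-0.017,100,-111,0,0,0,-0.017,135,-149,0,0,0,-0.017,135,-149,0,0,0,-0.017,135,-149,0,0,0,-0.017]'; python3 - <<'E'
from h import *
import cv2
s=sense(); print(s["t"],s["ee_pos"],s["eef_rot"])
T=R.from_euler("xyz",s["eef_rot"])
im=[]
for n in("side","top"):
    c=camera(n); 
    H=s["ee_pos"]+T.apply([.2304,-.026,.055]) if 0 else s["ee_pos"]+T.apply([.2304,.026,.055])
    u=proj(n,H)[0]; print(n,"hook pred",u,"world",H,"ring",proj(n,[.4743,.1522,.3096]))
    for t in("ring","pole_hook"): print(t,[(np.round(np.array(d["point"])*[512,384],1).tolist(),round(d["score"],2)) for d in look_for(t,n)[:2]])
    x,y=(195,90) if n=="side" else (150,180)
    im.append(cv2.resize(c["frame"][y:y+80,x:x+100,::-1],(600,480),interpolation=cv2.INTER_CUBIC)); print(n,x,y)
    cv2.imwrite(f"pics/{n}2.png",im[-1])
E
```

```text
t: 5.45
ee_pos: [0.3533, -0.0925, 0.3623]
eef_rot: [-3.14, -0.0, 1.453]
wrist_force: [-0.1, -0.8, -1.2]
gripper_width: 0.239
finger_force: 88.5
5.45 [ 0.35334506 -0.09248395  0.36233792] [-3.14020032e+00 -3.44203016e-04  1.45331438e+00]
side hook pred [201.89527469 162.71626872] world [0.4060976  0.13330815 0.30738108] ring [[227.40619948 157.92601353]]
ring [([234.4, 113.0], 0.87)]
pole_hook [([158.6, 256.5], 0.8)]
side 195 90
top hook pred [244.35319076 242.78890129] world [0.4060976  0.13330815 0.30738108] ring [[236.2357193  213.92504331]]
ring [([181.4, 209.0], 0.85)]
pole_hook [([277.2, 259.0], 0.68)]
top 150 180
```

View pics/side2.png

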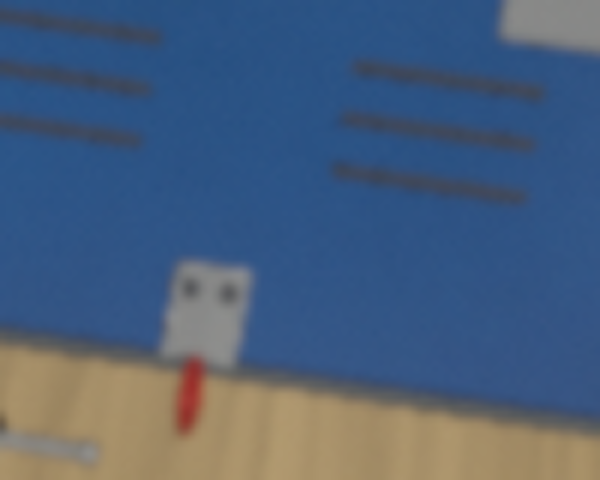

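View pics/top2.png

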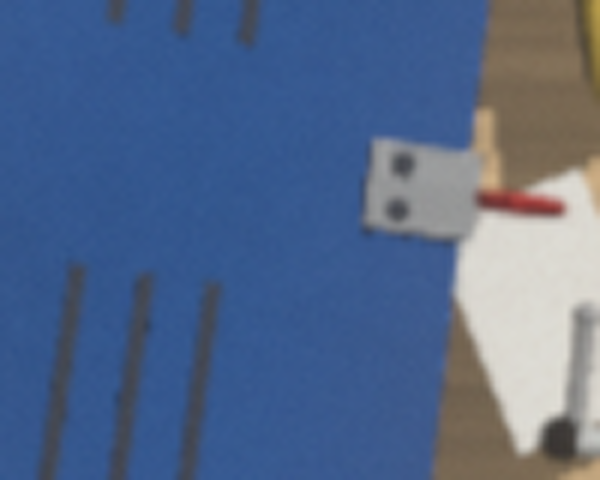

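Side crop: red ring from (197,358) to (184,435), prong tip at (98,455). Top crop: ring from (478,200) to (565,208), prong tip at (585,308), pole ball at (560,438). Next step is to triangulate the ring and tip.

```bash
python3 - <<'E'
from h import *
np.set_printoptions(precision=4,suppress=True)
def tri(a,b,g):
    s=least_squares(lambda P:np.r_[(proj("side",P)-a).ravel(),(proj("top",P)-b).ravel()],g); return s.x,s.fun
print("ring",tri((226.7,156),(236.5,214),[.47,.15,.31]))
print("tip",tri((211,165.6),(247.4,232),[.43,.13,.31]))
s=sense();T=R.from_euler("xyz",s["eef_rot"]); print(s["ee_pos"],s["eef_rot"])
f=lambda v:s["ee_pos"]+T.apply(v)
print("tip fk",f([.2304,.0505,.055]),proj("side",f([.2304,.0505,.055])),proj("top",f([.2304,.0505,.055])))
print("ball fk top",proj("top",f([.2344,0,.055])))
E
```

```text
ring (array([0.4731, 0.1511, 0.3204]), array([-0.0221,  0.0069, -0.0071, -0.0187]))
tip (array([0.4316, 0.1261, 0.3065]), array([-0.1209,  0.0328, -0.0378, -0.1022]))
[ 0.355  -0.0942  0.3636] [-3.1407 -0.0003  1.4508]
tip fk [0.4326 0.1285 0.3086] [[211.2841 164.4803]] [[246.3188 231.4337]]
ball fk top [[242.1843 252.7415]]
```

```bash
python3 -m jog '[13,0,-6,0,0,0,27,0,-11,0,0,0,27,0,-11,0,0,0,27,0,-11,0,0,0,27,10,-11,0,0,0,27,20,-11,0,0,0,27,20,-11,0,0,0,27,20,-11,0,0,0]'; python3 - <<'E'
from h import *
import cv2
s=sense(); print(s["t"],s["ee_pos"],s["eef_rot"])
im=[]
for n,x,y in(("side",195,125),("top",205,190)):
    c=camera(n); im.append(cv2.resize(c["frame"][y:y+60,x:x+50,::-1],(400,480),interpolation=cv2.INTER_CUBIC))
cv2.imwrite("pics/c3.png",np.hstack(im))
E
```

```text
t: 6.55
ee_pos: [0.3777, -0.0693, 0.3746]
eef_rot: [-3.14, -0.0, 1.452]
wrist_force: [-0.5, -0.0, -1.0]
gripper_width: 0.244
finger_force: 88.5
6.55 [ 0.37768969 -0.06929204  0.37455619] [-3.14033351e+00 -2.31401658e-04  1.45167362e+00]
```

View pics/c3.png

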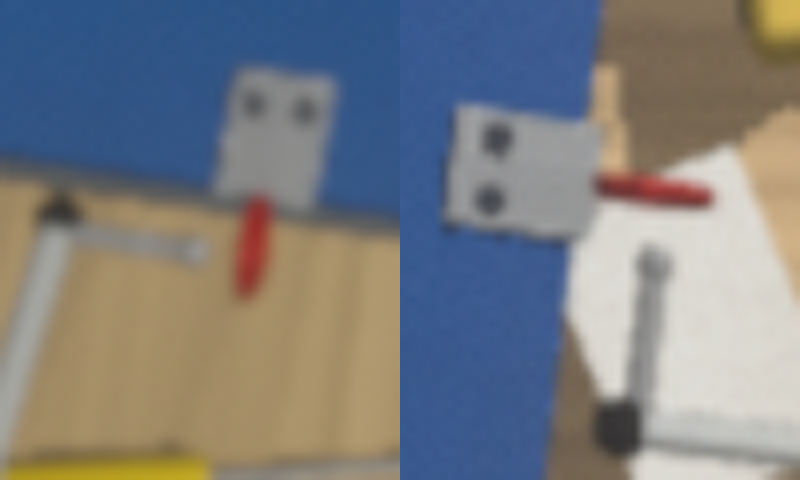

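Side half: prong tip at (197,250), ring spans (262,197)–(245,298). Top half: prong extended meets the ring line near (663,190), ring centre about (651,191). So the hook is about 4 mm back and at the right height. I'll move 2 mm forward and insert.

```bash
python3 -m jog '[2,5,0,0,0,0,2,14,0,0,0,0,2,23,0,0,0,0,2,32,0,0,0,0,2,42,0,0,0,0,2,42,0,0,0,0,2,42,0,0,0,0,2,42,0,0,0,0]'; python3 - <<'E'
from h import *
import cv2
s=sense(); print(s["t"],s["ee_pos"],s["eef_rot"])
im=[]
for n,x,y in(("side",205,125),("top",205,190)):
    c=camera(n); im.append(cv2.resize(c["frame"][y:y+60,x:x+50,::-1],(400,480),interpolation=cv2.INTER_CUBIC))
cv2.imwrite("pics/c4.png",np.hstack(im))
E
```

```text
t: 7.45
ee_pos: [0.4192, -0.072, 0.3747]
eef_rot: [-3.141, -0.0, 1.452]
wrist_force: [-0.7, 0.5, -0.8]
gripper_width: 0.243
finger_force: 88.5
7.45 [ 0.41921077 -0.07199792  0.3747232 ] [-3.14098238e+00 -9.91398244e-05  1.45182464e+00]
```

View pics/c4.png

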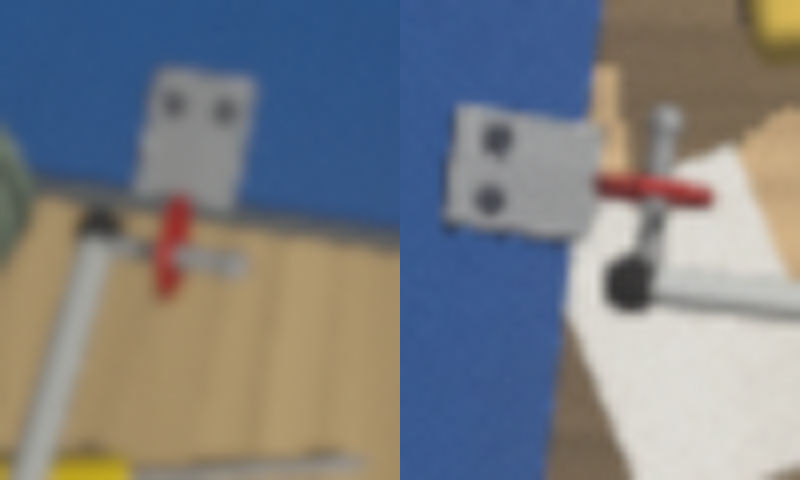

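The hook is through the ring: in the top half the prong crosses the red ring at (658,188), and the side half agrees. Next I swing the door along the ring's arc.

```bash
python3 -m jog '[4,0,10,0,0,0,8,0,21,0,0,0,13,0,34,0,0,0,19,0,47,0,0,0,28,0,60,0,0,0,37,0,72,0,0,0,47,0,84,0,0,0,58,0,95,0,0,0,68,0,105,0,0,0,82,0,115,0,0,0,95,0,125,0,0,0,95,0,125,0,0,0]'
python3 -m jog '[15,0,8,0,0,0,30,0,16,0,0,0,40,0,20,0,0,0,51,0,24,0,0,0,62,0,27,0,0,0,73,0,30,0,0,0,73,0,30,0,0,0]'; python3 - <<'E'
from h import *
import cv2
c=camera("side"); cv2.imwrite("pics/s5.png",cv2.resize(c["frame"][60:210,130:330,::-1],(800,600),interpolation=cv2.INTER_CUBIC))
E
```

```text
t: 8.75
ee_pos: [0.4296, 0.024, 0.248]
eef_rot: [-3.138, -0.001, 1.454]
wrist_force: [-0.5, -0.3, -0.4]
gripper_width: 0.238
finger_force: 88.4
t: 9.45
ee_pos: [0.4392, 0.096, 0.2195]
eef_rot: [-3.141, -0.001, 1.453]
wrist_force: [0.1, 0.8, -1.0]
gripper_width: 0.241
finger_force: 88.4
```

View pics/s5.png

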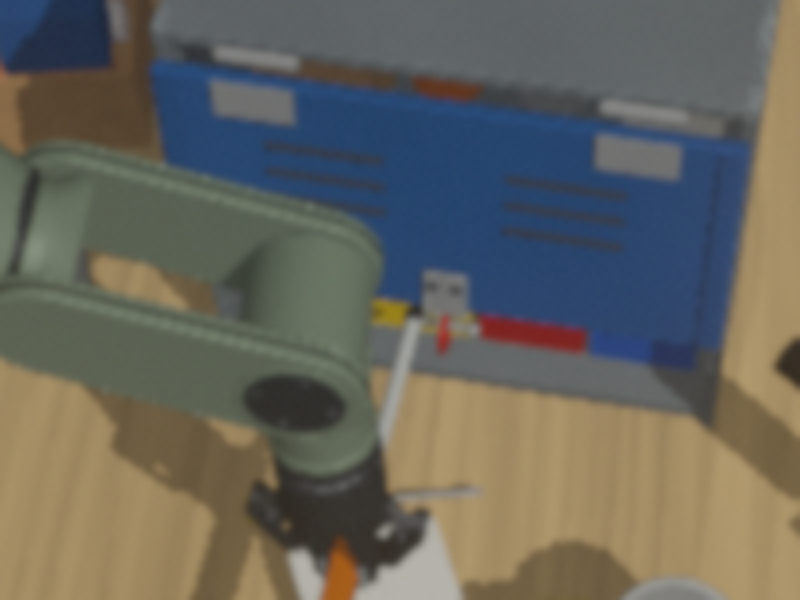

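Hook still in the ring (about (445,330)) with the door nearly down. Now press, watching force.

```bash
python3 -m jog '[8,0,2,0,0,0,16,0,3,0,0,0,22,0,4,0,0,0,27,0,4,0,0,0,27,0,4,0,0,0]'
python3 -m jog '[3,0,0,0,0,0,5,0,0,0,0,0,5,0,0,0,0,0,5,0,0,0,0,0]'
```

```text
t: 10.0
ee_pos: [0.4423, 0.1213, 0.2157]
eef_rot: [-3.141, 0.002, 1.452]
wrist_force: [-0.7, -5.2, 0.2]
gripper_width: 0.24
finger_force: 88.5
t: 10.4
ee_pos: [0.4427, 0.1255, 0.2155]
eef_rot: [-3.14, 0.003, 1.452]
wrist_force: [-1.3, -6.9, -0.6]
gripper_width: 0.242
finger_force: 88.5
```

```bash
python3 -m jog '[2,0,0,0,0,0,4,0,0,0,0,0,4,0,0,0,0,0,4,0,0,0,0,0]'
python3 -m jog '[2,0,0,0,0,0,4,0,0,0,0,0,4,0,0,0,0,0,4,0,0,0,0,0]'
```

```text
t: 10.8
ee_pos: [0.4432, 0.1294, 0.2155]
eef_rot: [-3.14, 0.004, 1.452]
wrist_force: [-1.1, -7.1, -0.8]
gripper_width: 0.24
finger_force: 88.5
t: 11.2
ee_pos: [0.4435, 0.1332, 0.2154]
eef_rot: [-3.14, 0.004, 1.452]
wrist_force: [-2.2, -7.9, -0.7]
gripper_width: 0.239
finger_force: 88.5
```

```bash
python3 -m jog '[2,0,0,0,0,0,4,0,0,0,0,0,4,0,0,0,0,0,4,0,0,0,0,0]'
python3 -m jog '[1,0,0,0,0,0,2,0,0,0,0,0,2,0,0,0,0,0]'
```

```text
t: 11.6
ee_pos: [0.444, 0.137, 0.2154]
eef_rot: [-3.14, 0.005, 1.452]
wrist_force: [-1.2, -7.9, -0.2]
gripper_width: 0.24
finger_force: 88.5
t: 11.9
ee_pos: [0.4442, 0.1388, 0.2153]
eef_rot: [-3.14, 0.005, 1.452]
wrist_force: [-1.1, -8.7, -0.9]
gripper_width: 0.24
finger_force: 88.5
```

```bash
python3 -m jog '[2,0,0,0,0,0,3,0,0,0,0,0,3,0,0,0,0,0]'
python3 -m jog '[2,0,0,0,0,0,3,0,0,0,0,0,3,0,0,0,0,0]'
```

```text
t: 12.2
ee_pos: [0.444, 0.1396, 0.2151]
eef_rot: [-3.138, 0.011, 1.452]
wrist_force: [-4.1, -18.4, 0.6]
gripper_width: 0.239
finger_force: 88.8
t: 12.5
ee_pos: [0.4439, 0.1403, 0.2148]
eef_rot: [-3.137, 0.017, 1.452]
wrist_force: [-5.1, -27.1, 2.5]
gripper_width: 0.243
finger_force: 89.0
```

The stop is reached (force rise at y≈0.139). Back off to the centre of the ring and slide the hook out.

```bash
python3 -m jog '[-8,0,0,0,0,0,-14,0,0,0,0,0,-20,0,0,0,0,0,-24,0,0,0,0,0,-24,0,0,0,0,0,-24,0,0,0,0,0]'; python3 - <<'E'
from h import *
import cv2
a=[]
for n,x,y in(("side",215,120),("top",140,170)):
    c=camera(n); a.append(cv2.resize(c["frame"][y:y+60,x:x+50,::-1],(400,480),interpolation=cv2.INTER_CUBIC))
cv2.imwrite("pics/c6.png",np.hstack(a))
print(proj("side",sense()["ee_pos"]+R.from_euler("xyz",sense()["eef_rot"]).apply([.2304,.026,.055])))
E
```

```text
t: 13.1
ee_pos: [0.4429, 0.1231, 0.2161]
eef_rot: [3.141, -0.001, 1.452]
wrist_force: [0.1, -0.8, -1.9]
gripper_width: 0.241
finger_force: 88.4
[[243.46447992 133.80830288]]
```

View pics/c6.png

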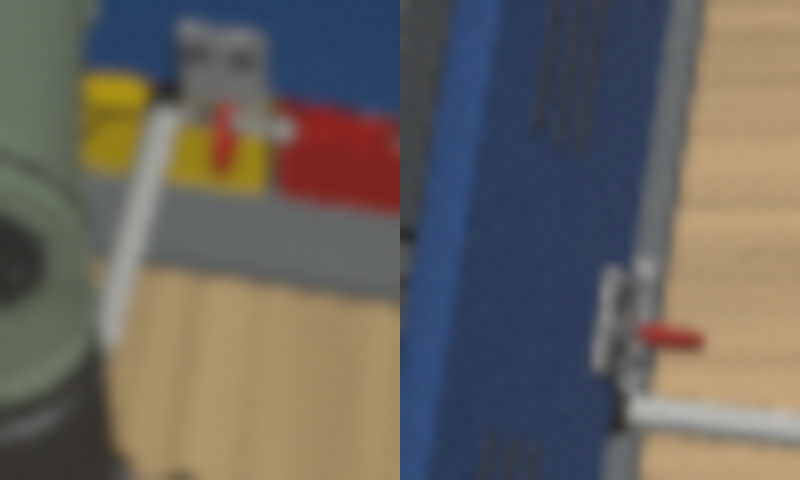

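The force is gone, so the catch is holding. The side half shows the prong about 2 px above the ring centre (224,138), and in the top half it is about 4 mm too far in. I'll move 4 mm back and 2 mm down, then slide out.

```bash
python3 -m jog '[-4,0,2,0,0,0,-4,0,2,0,0,0,-4,-10,2,0,0,0,-4,-22,2,0,0,0,-4,-36,2,0,0,0,-4,-50,2,0,0,0,-4,-65,2,0,0,0,-4,-75,2,0,0,0,-4,-75,2,0,0,0]'; python3 -m jog '[-25,0,0,0,0,0,-65,0,0,0,0,0,-110,0,0,0,0,0,-110,0,0,0,0,0,-110,0,0,0,0,0]'; python3 - <<'E'
from h import *
import cv2
a=[]
for n,x,y in(("side",130,60),("top",60,90)):
    c=camera(n); a.append(cv2.resize(c["frame"][y:y+240,x:x+160,::-1],(400,600),interpolation=cv2.INTER_CUBIC))
cv2.imwrite("pics/c7.png",np.hstack(a))
E
python3 d.py .4832 -.2473 .22 3.14159 0 1.435
```

```text
t: 14.1
ee_pos: [0.3659, 0.1277, 0.2136]
eef_rot: [-3.141, 0.0, 1.453]
wrist_force: [0.3, 0.4, -1.6]
gripper_width: 0.241
finger_force: 88.4
t: 14.6
ee_pos: [0.3551, 0.0173, 0.2142]
eef_rot: [3.14, -0.0, 1.448]
wrist_force: [0.2, 0.3, -0.3]
gripper_width: 0.239
finger_force: 88.4
t 14.7 pos [0.3549 0.0188 0.214 ] rot [ 3.1413e+00 -5.0000e-04  1.4522e+00] F [-0.5 -0.2 -1.5] w 0.241 ff 88.4
[-249.   158.9   -6.1] [ 0.0003 -0.0005  0.0172]
```

View pics/c7.png

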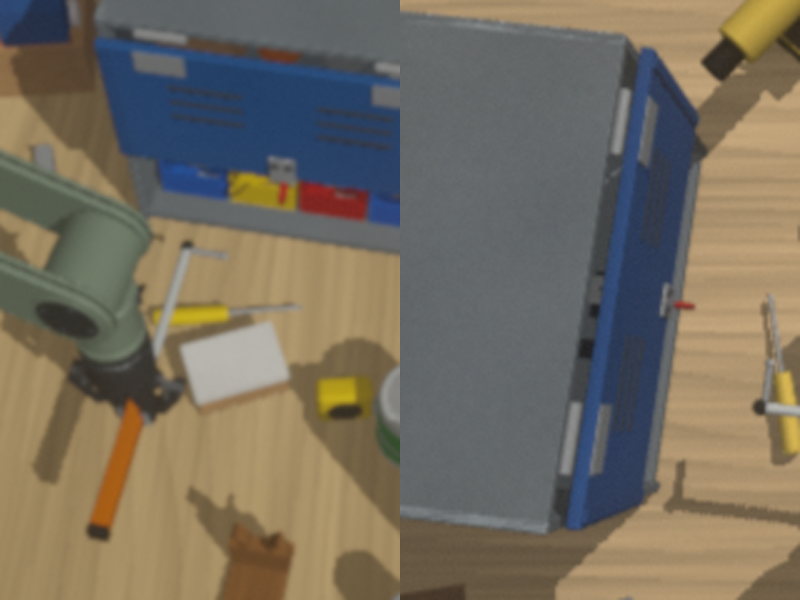

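Side: door down, hook out and clear, other things in place. Next I check the door angle against the projected ring: crop top ring end (693,306), side ring centre (283,194).

```bash
python3 - <<'E'
from h import *
np.set_printoptions(precision=1,suppress=True)
p=[.515,.4934,1.452]
for th in(0,.05,.09,.13):
    q=[*p,th]
    a=[((proj("side",door(q,(-.026,0,-.225)))-[130,60])*2.5)[0],((proj("top",door(q,(-.045,0,-.225)))-[60,90])*2.5+[400,0])[0],
     ((proj("top",door(q,(-.022,-.217,-.205)))-[60,90])*2.5+[400,0])[0],((proj("top",door(q,(-.022,.217,-.205)))-[60,90])*2.5+[400,0])[0],
     ((proj("side",door(q,(-.022,.217,-.205)))-[130,60])*2.5)[0]]
    print(th,*a)
print(*[((proj("top",cab([*p,0],(-.13,s*.22,0)))-[60,90])*2.5+[400,0])[0] for s in(-1,1)], ((proj("side",cab([*p,0],(-.13,.22,0)))-[130,60])*2.5)[0])
E
```

```text
0 [283.4 191.5] [696.4 306.1] [699.7 111.3] [642.5 505.4] [119.5 154.9]
0.05 [281.6 197.7] [706. 307.] [708.4 111.9] [651.7 506.6] [117.2 160.4]
0.09 [280.1 202.4] [713.5 307.6] [715.3 112.3] [659.  507.6] [115.2 164.6]
0.13 [278.6 207. ] [720.9 308.2] [722.1 112.5] [666.2 508.7] [113.2 168.6]
[709.9 148.5] [661.2 490.3] [141.2 221.4]
```

The angle matches shut (0 rad). Return the pole to the rest.

```bash
python3 -m jog '[-35,23,-6,0,0,0,-75,48,-6,0,0,0.01,-112,72,-6,0,0,0.017,-150,96,-6,0,0,0.017,-187,120,-6,0,0,0.017,-218,139,-6,0,0,0.017,-240,153,-6,0,0,0.017,-249,159,-6,0,0,0.017,-249,159,-6,0,0,0.017,-249,159,-6,0,0,0.017,-249,159,-6,0,0,0.017]';  python3 d.py .4836 -.2478 .1325 3.14159 0 1.4345
```

```text
t: 15.8
ee_pos: [0.4826, -0.2459, 0.2196]
eef_rot: [-3.14, -0.001, 1.437]
wrist_force: [-0.1, -0.8, -1.5]
gripper_width: 0.244
finger_force: 88.4
t 15.8 pos [ 0.4826 -0.2459  0.2196] rot [-3.1404e+00 -1.0000e-03  1.4367e+00] F [-0.1 -0.8 -1.5] w 0.244 ff 88.4
[-1.8  1.4 87.1] [-0.0012 -0.001   0.0022]
```

```bash
python3 -m jog '[-1,1,25,0,0,0,-1,1,45,0,0,0,-1,1,60,0,0,0,-1,1,72,0,0,0,-1,1,80,0,0,0,-1,1,85,0,0,0,-1,1,85,0,0,0]'; python3 - <<'E'
from h import *
import cv2
a=[]
for n,x,y in(("side",180,230),("top",270,170)):
    c=camera(n); a.append(cv2.resize(c["frame"][y:y+120,x:x+100,::-1] if n=="side" else c["frame"][y:y+120,x:x+100,::-1],(400,480),interpolation=cv2.INTER_CUBIC))
cv2.imwrite("pics/c8.png",np.hstack(a))
E
```

```text
t: 16.5
ee_pos: [0.4836, -0.2487, 0.1346]
eef_rot: [-3.141, -0.0, 1.435]
wrist_force: [0.2, -1.0, 0.1]
gripper_width: 0.242
finger_force: 88.4
```

View pics/c8.png

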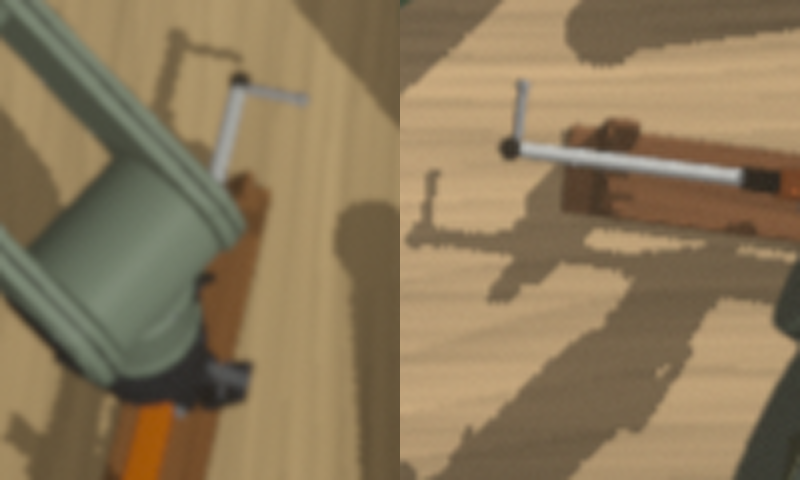

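The pole ball is at (510,148), which matches the original picture. Lower 2 mm, release and retreat upward.

```bash
python3 -m jog '[0,0,2,0,0,0,0,0,2,0,0,0]' - 25; python3 -m jog '[0,0,0,0,0,0,0,0,0,0,0,0,0,0,0,0,0,0,0,0,0,0,0,0,0,0,0,0,0,0,0,0,0,0,0,0,0,0,0,0,0,0,0,0,0,0,0,0]' 1; python3 -m jog '[0,0,-20,0,0,0,0,0,-60,0,0,0,0,0,-100,0,0,0,0,0,-140,0,0,0,0,-40,-180,0,0,0,0,80,-200,0,0,0,0,120,-200,0,0,0,0,160,-200,0,0,0,0,160,-200,0,0,0,0,160,-200,0,0,0,0,160,-200,0,0,0]'; python3 - <<'E'
from h import *
import cv2
a=[]
for n,x,y in(("top",280,150),("side",150,220)):
    c=camera(n); a.append(cv2.resize(c["frame"][y:y+160,x:x+(160 if n=="top" else 160),::-1],(400,400),interpolation=cv2.INTER_CUBIC))
cv2.imwrite("pics/c9.png",np.hstack(a))
c=camera("top");
for t in("flap","ring","pole_hook","pole"): print(t,[(np.round(np.array(d["point"])*[512,384],1).tolist(),round(d["score"],2)) for d in look_for(t,"top")[:2]])
E
```

```text
t: 16.8
ee_pos: [0.484, -0.2492, 0.1332]
eef_rot: [3.141, 0.0, 1.435]
wrist_force: [-0.1, 0.2, -1.5]
gripper_width: 0.243
finger_force: 88.4
t: 17.6
ee_pos: [0.4838, -0.249, 0.1329]
eef_rot: [3.142, -0.0, 1.435]
wrist_force: [-0.1, -0.2, -0.1]
gripper_width: 1.004
finger_force: 0.0
t: 18.7
ee_pos: [0.6427, -0.2704, 0.3308]
eef_rot: [-3.138, -0.001, 1.436]
wrist_force: [-0.1, 0.1, 0.1]
gripper_width: 0.998
finger_force: 0.0
flap [([155.6, 208.8], 0.74)]
ring [([153.4, 207.7], 0.98)]
pole_hook [([350.5, 213.2], 0.84)]
pole [([340.8, 213.2], 0.72)]
```

View pics/c9.png

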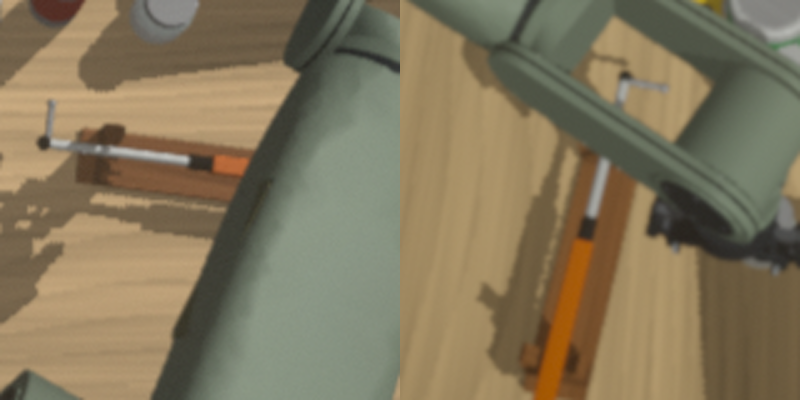

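The pole lies in both notches, hook the same way, with its ball at top pixel (297.6,206.8) against (297,206.7) at the start. The gripper is clear of everything.

```bash
python3 -c "
from rig import *
print(finish_job())"
```

```text
the job is handed in; nothing more can be done
None
```

I handed the job in at about 19 s of the 56 s allowed; the door is shut on its catch and the pole is back in its rest the way it lay, both confirmed in the camera pictures. The hand-in gave no verdict back, and I did not test the catch with a second press, since that would have sprung the door open.

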